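# Call for help and point out the end cap without its seal

### The job

One of the three aluminium end caps on the mat has lost its blue rod seal. Call the supervisor by pressing the yellow button on the bench call station and letting it spring back, then point at that cap: bring the fingertips, pointing down, just above its middle (no more than about 4 cm over it) without touching it. Stay there and finish still pointing at it, so that the supervisor sees which one is meant; touch none of the caps, the mat or the things around them, and leave the green cancel button alone.

Things in the scene. Friction and masses are not known exactly. Their poses are not given: they have to be found in the camera images.
- cap_bare_top (a point): The end cap WITHOUT a seal: a bright aluminium block 65 x 65 mm and 27 mm high lying flat on the mat, with a round boss (43 mm across, 9 mm high) in the middle of its top face and an empty, dark 30 mm hole in the boss. Loose, about 0.3 kg. This point is the centre of the boss's upper rim, the highest part of the cap, 36 mm above the mat; z is up.
- cap_sealed_1_top (a point): A sound end cap, the same shape and size, with a blue ring seal (30 mm outside, 20 mm inside) seated in its boss and standing 1 mm proud. Loose. This point is the centre of the boss's upper rim, 36 mm above the mat; z is up.
- cap_sealed_2_top (a point): The other sound end cap, with its blue ring seal; as above.
- cap_bare: The same end cap without a seal; origin at the centre of its underside, z up.
- cap_sealed_1: The first sound cap; origin at the centre of its underside, z up.
- cap_sealed_2: The other sound cap; origin at the centre of its underside, z up.
- mat: Grey service mat, 320 (x) x 420 (y) x 3 mm, fixed to the bench; origin at the centre of its underside. The three caps and the spanner lie on it.
- station: Call station: a fixed grey box with a white lid, 85 (x) x 155 (y) x 56 mm high, with two mushroom push buttons on its top. Origin at the centre of its underside; z up. The yellow button is at y = -37.5 mm, the green one at y = +37.5 mm of the box.
- call_top (a point): Centre of the top of the yellow call button, 40 mm across, 82 mm above the bench when up. It is pressed straight down (point z is up); moves with the button.
- call_button (a joint): Travel of the yellow button: 0 up, 0.006 m fully down. It springs back; it starts to move at about 1.7 N and takes about 5 N to go fully down.
- cancel_top (a point): Centre of the top of the green cancel button, the same shape, 75 mm from the yellow one. Not to be pressed.
- cancel_button (a joint): Travel of the green button: 0 up, 0.006 m fully down.
- spanner: Steel combination spanner, 190 mm long, lying flat on the far part of the mat; origin at the middle of its underside, its length along its x.
- barrel: Cylinder barrel: square aluminium profile 65 x 65 x 170 mm, open at both ends, lying on the bench to the right of the mat; origin at the middle of its underside, its length along its x. Loose.
- oil_bottle: White dropper bottle with a red tip, 48 mm across and 131 mm tall, standing on the bench to the left beyond the mat; origin at the centre of its underside. Loose.

How it is judged (in metres and radians):
On the way, in this order (a step that is already met when the one before it is completed fails the run):
1. the yellow call button is pressed down (at least 4 of its 6 mm) (value of joint call_button above 0.004 m), for 0.05 s.
2. the yellow button is up again, and the fingers point at the cap without a seal for 1.5 s: grasp point within 25 mm of its middle seen from above, fingertips from just above it to about 5 cm over it (horizontal distance between the grasp point and cap_bare_top below 0.025 m and z of the grasp point in the frame of cap_bare_top between 0.018 and 0.068 m and value of joint call_button below 0.0015 m), for 1.5 s.
At the end, for the whole second after the job is handed in: Still pointing at the cap without a seal: the point between the pads within 25 mm of its middle seen from above, fingertips clear of it by at most about 5 cm; both buttons up; caps (5 mm), spanner, barrel and bottle (8 mm) where they were (all of step 2 and value of joint cancel_button below 0.0015 m and distance of each of cap_bare, cap_sealed_1, cap_sealed_2 from where it was at the start of the episode below 0.005 m and distance of each of spanner, barrel, oil_bottle from where it was at the start of the episode below 0.008 m and linear speed of each of cap_bare, cap_sealed_1, cap_sealed_2, spanner, barrel, oil_bottle below 0.01 m/s and angle between each of cap_bare, cap_sealed_1, cap_sealed_2's own z axis and vertical below 0.06 rad); the robot touches nothing.
It fails at once if the robot touches an end cap (contact force between any of the fingers, the arm and cap_bare above 0.5 N or contact force between any of the fingers, the arm and cap_sealed_1 above 0.5 N or contact force between any of the fingers, the arm and cap_sealed_2 above 0.5 N).
It fails at once if the robot touches the mat, the spanner, the barrel or the oil bottle (contact force between any of the fingers, the arm and spanner above 0.5 N or contact force between any of the fingers, the arm and barrel above 0.5 N or contact force between any of the fingers, the arm and oil_bottle above 0.5 N or contact force between any of the fingers, the arm and mat above 0.5 N).
It fails at once if an end cap is shifted or lifted (distance of any of cap_bare, cap_sealed_1, cap_sealed_2 from where it was at the start of the episode above 0.005 m).
It fails at once if the green cancel button is pressed (value of joint cancel_button above 0.002 m).
It also fails if it takes over 42 s, if anything falls off the work surface, if the arm or the gripper's body presses on something with over 40 N, if the wrist force passes 120 N, or if a joint passes its speed limit or range.

### The arm

A 6-joint arm with a two-finger parallel gripper is mounted at the origin on the work surface. World frame = base frame: x ahead of the robot, y to its left, z up, the work surface at z = 0. Lengths are in mm, angles in rad, forces in N, time in s.
With the tool pointing down it reaches from about 400 to 825 mm from the base axis. Payload 7 kg.
Tool frame: the origin (TCP) lies at the very end of the fingers, on their centre line; the grasp point (between the pads) lies 19 mm behind it; z points along the fingers, y is the line along which they close (so a half turn about z gives the same grasp; the last joint's range is limited). The gripper opens to 85 mm and grips with 20 to 120 N. Pads are 22 mm wide; open, the fingers measure 114 mm over their backs; the gripper's body (76 mm by 85 mm) begins 54 mm behind the grasp point. The pads swing forward as they close: fully open they stand 13 mm farther back than shut.
Start: joints at [-1.058, 0.359, 0.012, 0, -1.224, -0.288], TCP at [150.44, -657.999, 231.302] pointing down, gripper open.
Joint ranges: [-3.07, 3.07], [-1.43, 2.12], [-1.02, 1.25], [-3.03, 1.67], [-3.05, -0], [-3.03, 3.03]. Speed limits (rad/s): [2.39, 2.39, 3.01, 3.14, 3.14, 3.14].

### API

Orientations are given as a 3x3 rotation matrix whose columns are the frame's x, y, z axes.
In Python, from bench import * gives the robot as it stands. The module is installed in compiled form; this text tells all that it offers.
- The arm moves only by the tool carry_out, never from a script. Its argument "rows" is a list of rows, each a list of 7 numbers: the finger opening in m, from 0 to 0.0854, then the shift along the tool's x, y, z in m, then the turn, a rotation vector about the tool's x, y, z in rad. A call has 1 to 5 rows; each row is the pose to reach, as a shift and turn from the pose commanded when the call began, along the tool's axes at that moment; what a row does not reach only later rows make up. A row lasts 1/8 s, in which the tool goes at most 62.5 mm and 10.7 degrees, less where a joint would pass 70% of its speed; a pose out of reach is approached as far as the arm can. A call with a gripper value outside its range is refused whole. The fingers move at their own pace and stop on an object; "squeeze" is the grip in N (left out, the last holds). Time passes only in rows, so rows that repeat a pose let the fingers close. It gives the time, the measured TCP pose, the force, the opening and the grip force at its end, in the units of the state.
- observe(): the state, without advancing time (a new reading comes with each control period).
- get_image(name): name is "scene" or "top" or "wrist"; returns a dict with "img" (400x640x3 uint8, red, green, blue), "mtx" (3x3 intrinsics, pixels), "view" (4x4, takes a point from world to camera coordinates). Camera axes: x right, y down, z forward; pixel columns grow to the right and rows downward; lengths in mm; the calibration is good to about 2 mm. A picture is of the moment at which its call begins. There is no depth.
- hand_in(): hands the job in; it is judged then, once.
The state is a dict: "time_s": time; "joint_pos": joint angles; "joint_velocities": joint speeds; "tau": joint torques, N m; "ee_pos": TCP position; "tool_rot": TCP orientation; "contact_force": force on the tool from outside, world axes, zero at the start; "wrist_torque": the same for the moment, N m; "grip_width": finger opening in mm; "finger_force": force on a finger pad.
Only numpy, scipy, OpenCV 4.12 (cv2) and the standard library are available. Lean on these libraries where they do the work, as an engineer would, in place of code of your own. Each camera call takes 0.05 s, during which the arm holds its last target. There are 200 camera calls.

## Working session

There is one attempt and no reset: what is moved stays moved. The work goes in short steps, Python scripts to look and compute and a tool call to move; the robot and the scene stay as the last step left them, time stands still between calls to the robot, and variables do not carry over. Pictures are saved under pics/ and viewed, at most 10 in all, crops included, and the job is handed in when it is done.

Besides the shell and the picture viewer there is one more tool, called after "Request:" as a command line: name --pt "numbers of a row" for each row, then --argument value for the rest. carry_out: Moves the arm, as the interface text tells. Its arguments: {"type":"object","properties":{"rows":{"type":"array"},"squeeze":{"type":"number"}},"required":["rows"]}

```bash
mkdir -p pics
python3 - <<'E'
from bench import *
import cv2,pickle
d={}
for n in("scene","top"):
    d[n]=get_image(n); cv2.imwrite(f"pics/{n}0.png",d[n]["img"][:,:,::-1])
pickle.dump(d,open("d.pkl","wb"))
s=observe();print(s["time_s"],s["ee_pos"],s["tool_rot"],s["grip_width"])
E
```

```text
0.1 [ 150.35517293 -657.59063477  230.44897916] [[-9.74858275e-01 -2.22825340e-01 -4.59622881e-04]
 [-2.22825779e-01  9.74857209e-01  1.44741089e-03]
 [ 1.25546854e-04  1.51343631e-03 -9.99998847e-01]] 85.00196523966198
```

View pics/scene0.png

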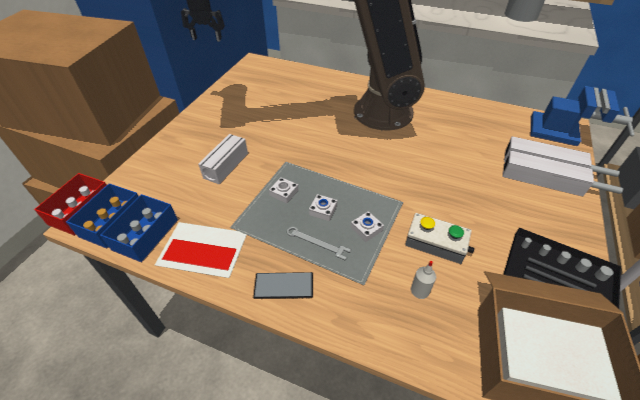

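View pics/top0.png

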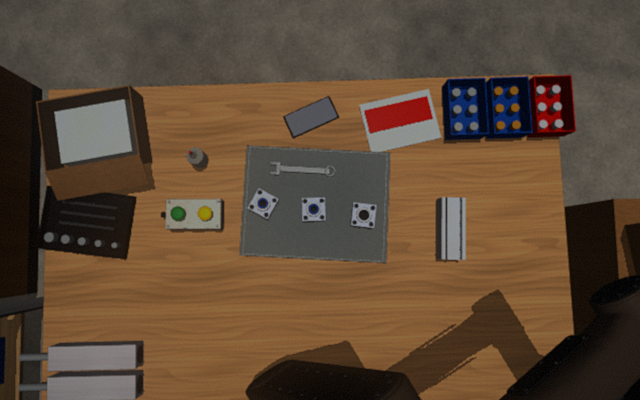

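The scene view shows the bare cap at about (284,186), the sealed caps at (323,204) and (367,222), yellow at (428,223) and green at (456,232). In the top view bare is at (364,215), the sealed caps at (313,209) and (263,203), yellow at (206,213) and green at (178,213). Next I triangulate them.

```bash
cat > h.py <<'E'
import numpy as np,cv2
def P(c): return np.array(c["mtx"])@np.array(c["view"])[:3]
def tri(a,pa,b,pb):
    X=cv2.triangulatePoints(P(a),P(b),np.array(pa,float).reshape(2,1),np.array(pb,float).reshape(2,1)).ravel();X=X[:3]/X[3]
    e=[]
    for c,p in((a,pa),(b,pb)):
        q=P(c)@np.r_[X,1];e.append(np.linalg.norm(q[:2]/q[2]-p))
    return X.round(1),np.round(e,1)
def atz(c,p,z):
    M=P(c);H=np.c_[M[:,0],M[:,1],M[:,2]*z+M[:,3]];q=np.linalg.solve(H,[*p,1]);return (q[:2]/q[2]).round(1)
def blob(img,lo,hi,near,r=20):
    m=cv2.inRange(cv2.cvtColor(img,cv2.COLOR_RGB2HSV),lo,hi);k=np.zeros_like(m);cv2.circle(k,near,r,255,-1)
    y,x=np.nonzero(m&k);return (x.mean(),y.mean()),len(x)
E
python3 - <<'E'
import pickle
from h import *
d=pickle.load(open("d.pkl","rb"));s,t=d["scene"],d["top"]
def go(n,lo,hi,a,b,z):
    (p,i),(q,j)=blob(s["img"],lo,hi,a),blob(t["img"],lo,hi,b)
    print(n,np.round(p,1),i,np.round(q,1),j,*tri(s,p,t,q),atz(t,q,z),atz(s,p,z))
go("yellow",(22,120,100),(35,255,255),(428,223),(206,213),80)
go("green",(50,100,40),(85,255,255),(456,232),(178,213),80)
for n,a,b in(("bare",(284,186),(364,215)),("s1",(323,204),(313,209)),("s2",(367,222),(263,203))):
    print(n,*tri(s,a,t,b),atz(t,b,39),atz(s,a,39))
a=cv2.resize(s["img"][160:250,260:390],None,fx=5,fy=5,interpolation=2)
b=cv2.resize(t["img"][175:245,230:390],None,fx=4,fy=4,interpolation=2)
b=cv2.convertScaleAbs(b,alpha=1.5)
o=np.zeros((450,650,3),np.uint8);cv2.imwrite("pics/c.png",a[:,:,::-1]);cv2.imwrite("pics/ct.png",b[:,:,::-1])
E
```

```text
yellow [427.3 222.4] 141 [204.4 213. ] 156 [562.1 268.1  77.5] [0.6 0.3] [561.8 268.4] [564.9 266.5]
green [455.8 231.3] 144 [177.2 213. ] 144 [564.  343.   77.2] [0.6 0.3] [563.7 343.1] [567.1 341.2]
bare [ 546.2 -170.6   34.4] [0.4 0.2] [ 546.2 -170.8] [ 549.8 -167.2]
s1 [567.9 -29.2  32.6] [0.5 0.3] [567.2 -28.4] [573.8 -28.6]
s2 [588.5 111.6  36.9] [0.3 0.2] [588.2 111.8] [590.5 111.1]
```

View pics/c.png

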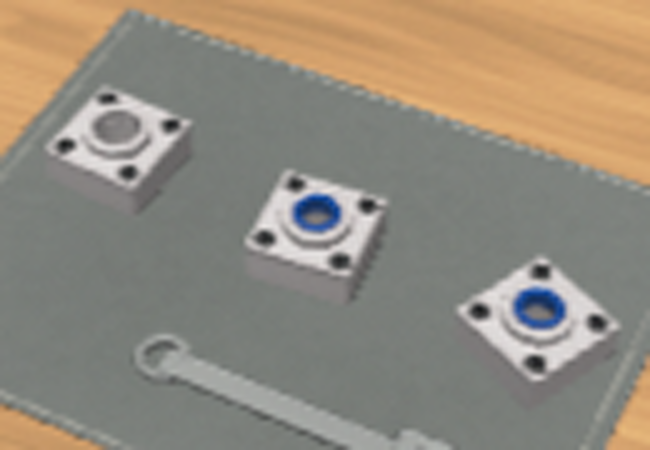

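The crop confirms it: the left cap, on the robot's right at about (546,-171,35), has the empty hole, and the other two have blue rings. The heights (about 35 for the caps, about 78 for the buttons) and the 75 mm button spacing match the text. I'll go over the bare cap first, keeping high and closing the fingers on the way.

Request:
carry_out --pt "0 -0.05 0.039 0 0 0 0" --pt "0 -0.099 0.077 0 0 0 0" --pt "0 -0.148 0.116 0 0 0 0" --pt "0 -0.198 0.155 0 0 0 0" --pt "0 -0.247 0.193 0 0 0 0"

```text
time_s: 0.72
ee_pos: [348.4, -413.8, 231.2]
tool_rot: [[-0.975, -0.223, -0.0], [-0.223, 0.975, 0.0], [0.0, 0.0, -1.0]]
contact_force: [0.9, -0.2, -0.6]
grip_width: 0.2
finger_force: 0.0
```

Request:
carry_out --pt "0 -0.05 0.039 0 0 0 0" --pt "0 -0.099 0.077 0 0 0 0" --pt "0 -0.148 0.116 0 0 0 0" --pt "0 -0.198 0.155 0 0 0 0" --pt "0 -0.247 0.193 0 0 0 0"

```text
time_s: 1.35
ee_pos: [545.6, -171.2, 231.3]
tool_rot: [[-0.975, -0.223, -0.0], [-0.223, 0.975, 0.0], [0.0, 0.0, -1.0]]
contact_force: [0.2, -1.1, 0.3]
grip_width: -0.2
finger_force: 0.0
```

Run:
```python
from bench import *
import cv2,pickle
d=get_image("wrist");pickle.dump(d,open("w1.pkl","wb"));cv2.imwrite("pics/w1.png",d["img"][:,:,::-1])
```

```text
(no output)
```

View pics/w1.png

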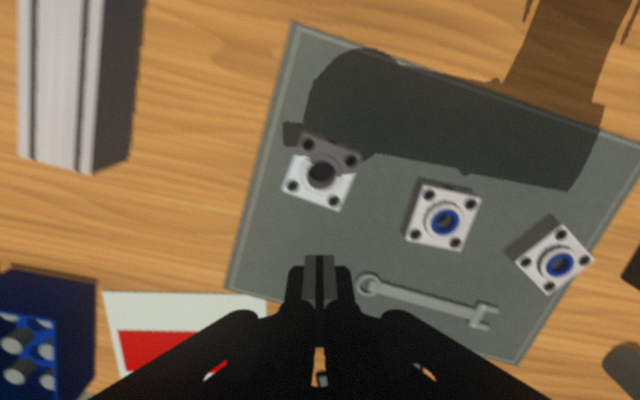

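Request:
carry_out --pt "0 -0.014 0.053 0 0 0 0" --pt "0 -0.028 0.106 0 0 0 0" --pt "0 -0.043 0.159 0 0 0 0" --pt "0 -0.057 0.212 0 0 0 0"

```text
time_s: 1.9
ee_pos: [552.7, 48.0, 231.1]
tool_rot: [[-0.975, -0.223, -0.0], [-0.223, 0.975, -0.0], [0.0, 0.0, -1.0]]
contact_force: [1.9, 0.1, 0.2]
grip_width: 0.3
finger_force: 0.0
```

Request:
carry_out --pt "0 -0.014 0.053 0 0 0 0" --pt "0 -0.028 0.106 0 0 0 0" --pt "0 -0.043 0.159 0 0 0 0" --pt "0 -0.057 0.212 0 0 0 0" --pt "0 -0.057 0.212 0 0 0 0"

```text
time_s: 2.52
ee_pos: [560.9, 268.8, 230.1]
tool_rot: [[-0.974, -0.226, -0.001], [-0.226, 0.974, -0.001], [0.001, -0.0, -1.0]]
contact_force: [-0.8, -0.3, -0.5]
grip_width: -0.2
finger_force: 0.0
```

Run:
```python
from bench import *
import cv2,pickle
d=get_image("wrist");pickle.dump(d,open("w2.pkl","wb"));cv2.imwrite("pics/w2.png",d["img"][:,:,::-1])
```

```text
(no output)
```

View pics/w2.png

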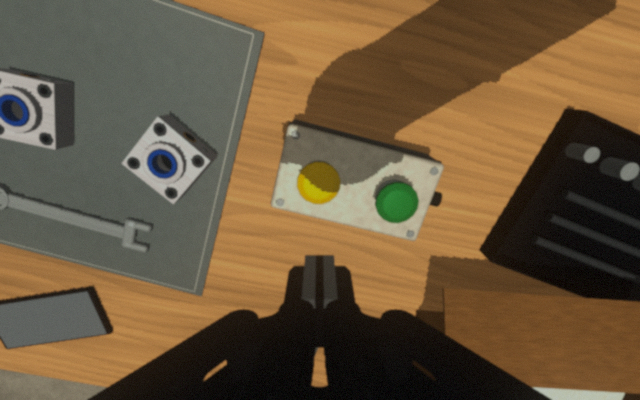

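The first wrist view shows the bare hole at (321,173), with the sealed caps at (446,222) and (560,264). The second shows yellow at (319,183) and green at (397,202). I'll check these against the top-view measurements.

Run:
```python
import pickle
from h import *
d=pickle.load(open("d.pkl","rb"));w1,w2=[pickle.load(open(f"w{i}.pkl","rb")) for i in(1,2)]
print("bare",atz(w1,(321,173),39),tri(w1,(321,173),d["top"],(364,215)))
print("yellow",atz(w2,(319,183),82),tri(w2,(319,183),d["top"],(204.4,213)))
```

```text
bare [ 545.2 -168.4] (array([ 545.5, -169.9,   42.4]), array([1.7, 0.3]))
yellow [558.7 269.1] (array([562.2, 270.2,  71. ]), array([0.7, 0.1]))
```

Both agree to within 3 mm, so I descend to about 10 mm above the button.

Request:
carry_out --pt "0 0 0 0.05 0 0 0" --pt "0 0 0 0.1 0 0 0" --pt "0 0 0 0.13 0 0 0" --pt "0 0 0 0.139 0 0 0" --pt "0 0 0 0.139 0 0 0"

```text
time_s: 3.2
ee_pos: [561.6, 265.0, 92.6]
tool_rot: [[-0.975, -0.222, -0.0], [-0.222, 0.975, -0.0], [0.0, -0.0, -1.0]]
contact_force: [0.3, -0.2, 1.2]
grip_width: -0.0
finger_force: 0.0
```

Request:
carry_out --pt "0 0 0 0.005 0 0 0" --pt "0 0 0 0.01 0 0 0" --pt "0 0 0 0.013 0 0 0" --pt "0 0 0 0.014 0 0 0" --pt "0 0 0 0.014 0 0 0"

```text
time_s: 3.82
ee_pos: [561.7, 265.9, 78.7]
tool_rot: [[-0.975, -0.223, 0.001], [-0.223, 0.975, 0.0], [-0.001, 0.0, -1.0]]
contact_force: [0.8, -0.3, 2.5]
grip_width: -0.2
finger_force: 1.5
```

Request:
carry_out --pt "0 0 0 0.002 0 0 0" --pt "0 0 0 0.003 0 0 0" --pt "0 0 0 0.004 0 0 0" --pt "0 0 0 0.004 0 0 0"

```text
time_s: 4.32
ee_pos: [561.8, 266.0, 75.7]
tool_rot: [[-0.975, -0.224, 0.001], [-0.224, 0.975, 0.001], [-0.001, 0.0, -1.0]]
contact_force: [-3.2, -0.6, 12.8]
grip_width: 0.0
finger_force: 6.4
```

The button is bottomed: 12.8 N at z = 75.7. Now I rise and go back above the bare cap.

Request:
carry_out --pt "0 0 0 -0.02 0 0 0" --pt "0 0 0 -0.07 0 0 0" --pt "0 0 0 -0.12 0 0 0" --pt "0 0 0 -0.156 0 0 0" --pt "0 0 0 -0.156 0 0 0"

```text
time_s: 4.95
ee_pos: [562.3, 266.3, 233.3]
tool_rot: [[-0.975, -0.223, 0.004], [-0.223, 0.975, 0.003], [-0.004, 0.002, -1.0]]
contact_force: [0.8, 0.0, -0.1]
grip_width: 0.2
finger_force: 0.0
```

Request:
carry_out --pt "0 0.014 -0.053 0 0 0 0" --pt "0 0.028 -0.105 0 0 0 0" --pt "0 0.042 -0.158 0 0 0 0" --pt "0 0.056 -0.21 0 0 0 0" --pt "0 0.07 -0.262 0 0 0 0"

```text
time_s: 5.58
ee_pos: [550.3, -7.1, 228.9]
tool_rot: [[-0.975, -0.223, -0.002], [-0.223, 0.975, -0.0], [0.002, 0.0, -1.0]]
contact_force: [0.7, -0.3, -0.9]
grip_width: -0.0
finger_force: 0.0
```

Request:
carry_out --pt "0 0.014 -0.053 0 0 0 0" --pt "0 0.028 -0.105 0 0 0 0" --pt "0 0.043 -0.159 0 0 0 0" --pt "0 0.043 -0.159 0 0 0 0"

```text
time_s: 6.08
ee_pos: [543.5, -173.1, 228.4]
tool_rot: [[-0.976, -0.218, -0.003], [-0.218, 0.976, 0.0], [0.003, 0.001, -1.0]]
contact_force: [-1.4, 0.2, -0.1]
grip_width: 0.0
finger_force: 0.0
```

Request:
carry_out --pt "0 0 0 0.05 0 0 0" --pt "0 0 0 0.1 0 0 0" --pt "0 0 0 0.12 0 0 0" --pt "0 0 0 0.125 0 0 0" --pt "0 0 0 0.125 0 0 0"

```text
time_s: 6.7
ee_pos: [545.1, -169.6, 105.3]
tool_rot: [[-0.975, -0.223, -0.0], [-0.223, 0.975, -0.0], [0.0, 0.0, -1.0]]
contact_force: [0.3, 1.1, 0.8]
grip_width: -0.2
finger_force: 0.0
```

Request:
carry_out --pt "0 0 0 0.015 0 0 0" --pt "0 0 0 0.028 0 0 0" --pt "0 0 0 0.035 0 0 0" --pt "0 0 0 0.039 0 0 0" --pt "0 0 0 0.039 0 0 0"

```text
time_s: 7.32
ee_pos: [545.0, -170.0, 66.1]
tool_rot: [[-0.975, -0.223, -0.0], [-0.223, 0.975, -0.0], [0.0, 0.0, -1.0]]
contact_force: [0.2, -0.2, -0.4]
grip_width: -0.1
finger_force: 0.0
```

Run:
```python
from bench import *
import cv2
a=get_image("scene")["img"][130:260,240:480];cv2.imwrite("pics/end.png",cv2.resize(a,None,fx=3,fy=3,interpolation=2)[:,:,::-1])
print(observe()["ee_pos"])
```

```text
[ 545.1845068  -169.9914405    66.39896584]
```

View pics/end.png

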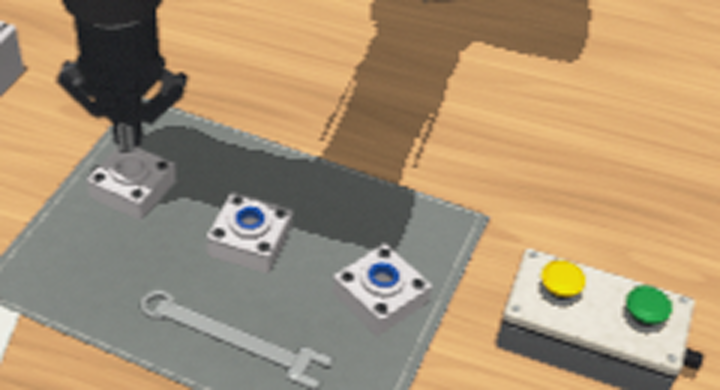

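The fingertips are at about (128,150) in this crop, just above the bare cap's boss at (130,167) and clear of it. Both buttons are up. I'll hold for 2 s and then hand in.

Request:
carry_out --pt "0 0 0 0 0 0 0" --pt "0 0 0 0 0 0 0" --pt "0 0 0 0 0 0 0" --pt "0 0 0 0 0 0 0" --pt "0 0 0 0 0 0 0"

```text
time_s: 8.0
ee_pos: [545.1, -169.9, 66.3]
tool_rot: [[-0.975, -0.223, 0.0], [-0.223, 0.975, -0.0], [-0.0, -0.0, -1.0]]
contact_force: [0.9, 0.2, 0.2]
grip_width: 0.2
finger_force: 0.0
```

Request:
carry_out --pt "0 0 0 0 0 0 0" --pt "0 0 0 0 0 0 0" --pt "0 0 0 0 0 0 0" --pt "0 0 0 0 0 0 0" --pt "0 0 0 0 0 0 0"

```text
time_s: 8.62
ee_pos: [545.1, -169.9, 66.3]
tool_rot: [[-0.975, -0.223, 0.0], [-0.223, 0.975, 0.0], [-0.0, 0.0, -1.0]]
contact_force: [-0.1, 0.0, -0.5]
grip_width: -0.1
finger_force: 0.0
```

Request:
carry_out --pt "0 0 0 0 0 0 0" --pt "0 0 0 0 0 0 0" --pt "0 0 0 0 0 0 0" --pt "0 0 0 0 0 0 0" --pt "0 0 0 0 0 0 0"

```text
time_s: 9.25
ee_pos: [545.0, -169.9, 66.3]
tool_rot: [[-0.975, -0.223, -0.0], [-0.223, 0.975, 0.0], [0.0, 0.0, -1.0]]
contact_force: [-0.5, 0.0, -0.1]
grip_width: 0.4
finger_force: 0.0
```

```bash
python3 -c "
from bench import *
print(observe()['ee_pos'],hand_in())"
```

```text
the job is handed in; nothing more can be done
[ 545.03965636 -169.93986368   66.29590765] None
```

I pressed the yellow button fully down and it sprang back up; the job is handed in at about 9 s with the closed fingertips held about 27 mm above the middle of the cap without a seal, though no verdict was returned.

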